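# Push two ramekins up to the stop of the portioning fence

### The job

Push the two ramekins gently along the worktop into the low wooden three-sided fence on the right, so that one rests against the end stop and the other stands close up against the first, both between the side battens. Only push them with the fingers: do not grip, lift or tip them. Leave the salt shaker, spice jar and tin behind the fence where they stand.

Things in the scene. Friction and masses are not known exactly. Their poses are not given: they have to be found in the camera images.
- ramekin_cream: loose round fluted ceramic ramekin, cream, 66 mm across, 40 mm high, open at the top, about 0.1 to 0.25 kg; starts on the open worktop to the left of the fence. Origin: centre of the underside, z up. It slides upright when pushed low down, and does not tip
- ramekin_brown: loose round fluted ceramic ramekin, dark brown, 66 mm across, 40 mm high, open at the top, about 0.1 to 0.25 kg; starts on the open worktop to the left of the fence. Origin: centre of the underside, z up. It slides upright when pushed low down, and does not tip
- fence: low wooden fence fixed to the worktop, battens 12 mm high, no floor. Origin on the worktop, z up. Lane along its own y (within 6 degrees of world y), open at +y (robot's left). Inner faces: sides x = -44 and +44 mm, end stop y = -70 mm. Straight sides end at y = +70 mm
- fence_mouth (a point): middle of the fence's mouth on the worktop, 92 mm along +y from the fence's origin, where the short flared ends of the side battens (26 mm long, up to x = -66 and +66 mm) end
- salt: bystander: salt shaker, clear body with a grey top, 44 mm across, 90 mm high, loose, stands behind the fence (farther from the robot). Origin: centre of the underside
- spice_jar: bystander: spice jar with a green lid, 46 mm across, 106 mm high, loose, stands behind the fence. Origin: centre of the underside
- tin: bystander: food tin, 58 mm across, 72 mm high, loose, stands behind the fence. Origin: centre of the underside
There are look-alikes about, which are no part of the job. Leave any yellow look-alike of the ramekin_cream alone.

How it is judged:
At the end, for the whole second after the job is handed in: Both ramekins stand upright (0.08 rad), flat on the worktop and at rest, each centre within 15 mm of the lane's centre line; one is against the end stop (gap under 7 mm), the other inside the lane and close up against the first (gap under 7 mm) (x of ramekin_cream in the frame of fence between -0.015 and 0.015 m and height (world z) of each of ramekin_cream, ramekin_brown below 0.006 m and angle between each of ramekin_cream, ramekin_brown's own z axis and vertical below 0.08 rad and linear speed of each of ramekin_cream, ramekin_brown below 0.01 m/s and x of ramekin_brown in the frame of fence between -0.015 and 0.015 m and horizontal distance between ramekin_cream and ramekin_brown below 0.073 m and y of any of ramekin_cream, ramekin_brown in the frame of fence below -0.03 m and y of each of ramekin_cream, ramekin_brown in the frame of fence below 0.05 m); the robot touches nothing.
It fails at once if a ramekin is lifted off the worktop (its underside's centre above 12 mm) (height (world z) of any of ramekin_cream, ramekin_brown above 0.012 m).
It fails at once if a ramekin is tipped by more than 0.25 rad (angle between any of ramekin_cream, ramekin_brown's own z axis and vertical above 0.25 rad).
It fails at once if a ramekin is gripped or rammed (fingers press on it with more than 35 N) (contact force between the fingers and ramekin_cream above 35 N or contact force between the fingers and ramekin_brown above 35 N).
It fails at once if a bystander is moved by more than 15 mm (distance of any of salt, spice_jar, tin from where it was at the start of the episode above 0.015 m).
It also fails if it takes over 64 s, if anything falls off the work surface, if the arm or the gripper's body presses on something with over 40 N, if the wrist force passes 120 N, or if a joint passes its speed limit or range.

### The arm

A 6-joint arm with a two-finger parallel gripper is mounted at the origin on a cart in front of the work surface, level with it; the furniture and walls round the work are solid. World frame = base frame: x ahead of the robot, y to its left, z up, the work surface at z = 0. Lengths are in m, angles in rad, forces in N, time in s.
With the tool pointing down it reaches from about 0.3 to 0.875 m from the base axis. Payload 6.4 kg.
Tool frame: the origin (TCP) lies midway between the tips of the shut fingers; the grasp point (between the pads) lies ctrl.tcp_to_grasp behind it (ctrl.tcp_to_grasp is the distance from the TCP to the grasp point, in m); z points along the fingers, x is the direction in which the jaws open and shut, and the axes are right-handed (so a half turn about z gives the same grasp; the last joint's range is limited). The gripper opens to 88 mm and grips with 3 to 60 N. Pads are 18 mm wide; open, the fingers measure 123 mm over their backs; the gripper's body (75 mm by 187 mm) begins 45 mm behind the grasp point.
Start: joints at [0.956, 0.181, 1.607, -0, 1.354, -0.206], TCP at [0.229, 0.528, 0.207] pointing down, gripper open.
Joint ranges: [-2.99, 2.99], [-0.89, 2.07], [0.3, 2.58], [-1.14, 4.28], [0, 2.63], [-3.12, 3.12]. Speed limits (rad/s): [2.57, 2.57, 3.01, 3.14, 3.14, 3.14].

### API

Orientations are given as a unit quaternion [x, y, z, w].
In Python, from cell import sensors, grab_frame, camera_params, hand_in, models, ctrl gives the robot as it stands.
- The arm moves only by the tool arm_command, never from a script. Its argument "increments" is a list of rows, each a list of 7 numbers: the opening, from -1 (shut) to 1 (fully open), then the shift along the world's x, y, z in cm, then the turn, a rotation vector about the world's x, y, z in units of 5 degrees (1.0 is 5 degrees). A call has exactly 8 rows; each row shifts and turns the pose as measured when the row begins; what a row does not reach is not made up. A row lasts 1/8 s, in which the tool goes at most 62.5 mm and 10.7 degrees, less where a joint would pass 70% of its speed; a pose out of reach is approached as far as the arm can. A call with a gripper value outside its range is refused whole. The fingers move at their own pace and stop on an object; the grip force is fixed at half the most. Time passes only in rows, so rows that do not move let the fingers close, or fill a call up. It gives the time, the measured TCP pose, the force and the opening at its end, in the units of the state.
- sensors.observe(): the state, without advancing time (a new reading comes with each control period).
- grab_frame(name): name is "side" or "top" or "wrist"; returns (picture, depth): 400x640x3 uint8, blue, green, red; 400x640 float32, m along the optical axis (not along the pixel's ray), 0 where there is no reading.
- camera_params(name): a dict with "fx", "fy", "cx", "cy" (pixels), "R" (3x3) and "t" (3): a world point X has camera coordinates R X + t. Camera axes: x right, y down, z forward; pixel columns grow to the right and rows downward; lengths in m; the calibration is good to about 2 mm. A picture is of the moment at which its call begins: read the wrist's pose just before it. camera_params takes no time and is no camera call; for the wrist camera it gives the pose at the moment of the call.
- hand_in(): hands the job in, once; it reports no verdict.
Trained networks look in the newest picture that a camera, given by its name, has taken for a name from the list of things; names that differ only in an ending like _2 or _b are one class to them, and where a whole thing is asked for, a point or a joint stands for the part that bears it (a point fixed in the world has none). Each returns a list of dicts, best first, with "confidence" (0 to 1); they miss things now and then, are a little off and sometimes report something else, mostly with a low value. They report only what shows in the picture. A call takes as long as a camera call. They do not tell look-alikes from the thing itself.
- models.boxes_of(camera, target): "location" ([column, row] in pixels, amid what is visible of it).
- models.silhouettes(camera, target): "region" (400x640 bool, what is visible of it) and "location" ([column, row] in pixels, amid what is visible of it).
- models.place_of(camera, target): "location" ([column, row] in pixels: a listed point, or the origin of a listed thing).
The state is a dict: "t": time; "joint_pos": joint angles; "qd": joint speeds; "tau": joint torques, N m; "ee_pos": TCP position; "tool_rot": TCP orientation; "wrist_force": force on the tool from outside, world axes, zero at the start; "ft_torque": the same for the moment, N m; "finger_gap": opening from 0.0 (shut) to 1.0 (fully open).
Only numpy, scipy, OpenCV 4.12 (cv2) and the standard library are available. Lean on these libraries where they do the work, as an engineer would, in place of code of your own. Each camera call takes 0.05 s, during which the arm holds its last target. There are 200 camera calls.

## Working session

There is one attempt and no reset: what is moved stays moved. The work goes in short steps, Python scripts to look and compute and a tool call to move; the robot and the scene stay as the last step left them, time stands still between calls to the robot, and variables do not carry over. Pictures are saved under pics/ and viewed, about 8 in all and at most 12, crops included, and the job is handed in when it is done.

Besides the shell and the picture viewer there is one more tool, called after ">>>" as a command line: name --pt "numbers of a row" for each row, then --argument value for the rest. arm_command: Moves the arm, as the interface text tells. Its arguments: {"type":"object","properties":{"increments":{"type":"array"}},"required":["increments"]}

```bash
mkdir -p pics
cat > h.py <<'E'
import numpy as np, cv2
from cell import sensors, grab_frame, camera_params, hand_in, models, ctrl
def w(cam,u,v,z):
    p=camera_params(cam);R=np.array(p["R"]);t=np.array(p["t"])
    d=R.T@np.array([(u-p["cx"])/p["fx"],(v-p["cy"])/p["fy"],1]);c=-R.T@t
    return c+d*(z-c[2])/d[2]
def cloud(cam,D):
    p=camera_params(cam);R=np.array(p["R"]);t=np.array(p["t"])
    v,u=np.mgrid[0:400,0:640]
    X=np.stack([(u-p["cx"])/p["fx"]*D,(v-p["cy"])/p["fy"]*D,D],-1)
    return (X-t)@R
E
cat > a.py <<'E'
from h import *
np.set_printoptions(precision=4,suppress=True)
print(sensors.observe(), ctrl.tcp_to_grasp)
for c in ("top","side"):
    im,D=grab_frame(c);cv2.imwrite(f"pics/{c}0.png",im);P=cloud(c,D)
    for n in ("ramekin_cream","ramekin_brown","fence","salt","spice_jar","tin"):
        for r in models.silhouettes(c,n)[:4]:
            m=r["region"]&(D>0);Q=P[m]
            print(c,n,round(r["confidence"],2),np.round(r["location"]),Q.min(0),Q.max(0),np.median(Q,0))
    for n in ("fence","fence_mouth"):
        for r in models.place_of(c,n)[:2]: print(c,n,"pt",round(r["confidence"],2),r["location"],w(c,*r["location"],0))
E
python3 a.py
```

```text
{'t': 0.0, 'joint_pos': array([ 0.9557,  0.1815,  1.608 ,  0.    ,  1.3538, -0.2063]), 'qd': array([ 0.001 ,  0.0003, -0.0011, -0.001 ,  0.0014, -0.0031]), 'tau': array([ -0.0014, -43.3894, -34.1836,   0.0701,   0.0389,  -0.0002]), 'ee_pos': array([0.2282, 0.5271, 0.206 ]), 'tool_rot': array([ 0.8359,  0.5489, -0.0008,  0.0003]), 'wrist_force': array([-0.0012, -0.5986, -0.1187]), 'ft_torque': array([-0.0089, -0.0526,  0.0256]), 'finger_gap': 0.9947789671364107} 0.0187
top ramekin_cream 0.83 [188. 230.] [ 0.4239  0.3957 -0.0032] [0.4923 0.4764 0.0462] [0.4583 0.4337 0.0084]
top ramekin_cream 0.59 [246. 219.] [ 0.4646  0.2352 -0.0039] [0.5325 0.308  0.043 ] [0.4983 0.2702 0.0061]
top ramekin_brown 0.62 [308. 228.] [ 0.4263  0.0397 -0.0027] [0.497  0.1028 0.0447] [0.4606 0.0718 0.0051]
top fence 0.58 [423. 211.] [ 0.4166 -0.3206 -0.0031] [ 0.5397 -0.1481  0.018 ] [ 0.4851 -0.2606  0.0114]
top salt 0.69 [381. 166.] [ 0.6262 -0.159   0.0167] [ 0.6611 -0.1211  0.092 ] [ 0.6399 -0.1371  0.0765]
top spice_jar 0.6 [409. 172.] [ 0.6058 -0.2657 -0.0019] [ 0.6774 -0.1975  0.1105] [ 0.6222 -0.214
[... 337 characters left out ...]
de ramekin_cream 0.51 [268. 152.] [ 0.424   0.3822 -0.0049] [0.5013 0.4852 0.0406] [0.4563 0.4048 0.0234]
side ramekin_brown 0.73 [286. 202.] [ 0.4267  0.0295 -0.0051] [0.5029 0.1263 0.0409] [0.4585 0.0521 0.0218]
side fence 0.6 [319. 295.] [ 0.4167 -0.3275 -0.003 ] [ 0.5424 -0.1501  0.0143] [ 0.4666 -0.2925  0.0103]
side salt 0.46 [369. 223.] [ 0.6272 -0.1647 -0.0033] [ 0.7143 -0.0133  0.0901] [ 0.6374 -0.153   0.0764]
side spice_jar 0.86 [375. 247.] [ 0.6063 -0.2518 -0.0056] [ 0.7196 -0.0859  0.1085] [ 0.6228 -0.2424  0.0699]
side tin 0.82 [392. 285.] [ 0.5984 -0.3656 -0.0023] [ 0.6888 -0.2796  0.0731] [ 0.6204 -0.3531  0.0551]
side fence_mouth pt 0.56 [285.5, 208.9] [0.4599 0.0619 0.    ]
```

Run:
```python
import cv2
im=cv2.imread("pics/top0.png")
cv2.imwrite("pics/top0c.png",cv2.resize(im[120:290,140:490],None,fx=2.28,fy=2.28,interpolation=cv2.INTER_CUBIC))
```

```text
(no output)
```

View pics/top0c.png

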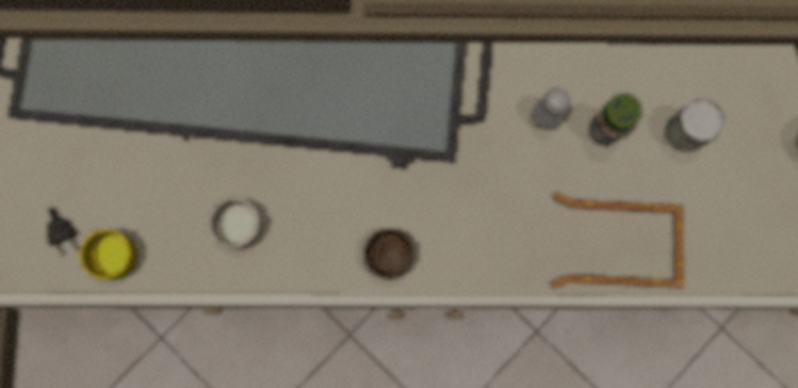

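```bash
cat > b.py <<'E'
from h import *
from scipy.optimize import least_squares
np.set_printoptions(precision=4,suppress=True)
for c in ("top","side"):
    im,D=grab_frame(c);P=cloud(c,D)
    for n,g in (("ramekin_cream",(.498,.27)),("ramekin_brown",(.461,.072))):
        m=(np.hypot(P[...,0]-g[0],P[...,1]-g[1])<.05)&(D>0)&(P[...,2]>.033)
        Q=P[m]; r=least_squares(lambda p:np.hypot(Q[:,0]-p[0],Q[:,1]-p[1])-p[2],[*g,.03],loss="soft_l1",f_scale=.002).x
        print(c,n,len(Q),"circle",r,"z",np.percentile(Q[:,2],[5,50,95]),"mean rim bounds",Q.min(0),Q.max(0),im[m].mean(0))
    m=(P[...,0]>.41)&(P[...,0]<.56)&(P[...,1]<-.11)&(P[...,1]>-.35)&(P[...,2]>.006)&(P[...,2]<.02)&(D>0)
    # wood colour
    b=im.astype(int); m&=(b[...,2]-b[...,0]>45)
    Q=P[m];cv2.imwrite(f"pics/m_{c}.png",m*255)
    print(c,"fence n",len(Q),Q.min(0),Q.max(0),np.median(Q[:,2]))
    y=Q[:,1];x=Q[:,0]
    for nm,s in (("lo",(x<.47)&(y<-.18)&(y>-.29)),("hi",(x>.50)&(y<-.18)&(y>-.29))):
        k=np.polyfit(y[s],x[s],1);print(nm,s.sum(),"slope",k[0],"x at -.235",np.polyval(k,-.235),"spread",np.std(x[s]-np.polyval(k,y[s])))
    s=(x>.455)&(x<.51)&(y<-.28);k=np.polyfit(x[s],y[s],1);print("end",s.sum(),k[0],"y at .482",np.polyval(k,.482),np.percentile(y[s],[5,95]))
E
python3 b.py
```

```text
top ramekin_cream 100 circle [0.4965 0.2673 0.0305] z [0.035  0.0394 0.0427] mean rim bounds [0.4645 0.2355 0.0332] [0.5268 0.2988 0.0437] [108.34 122.2  128.77]
top ramekin_brown 89 circle [0.458  0.0696 0.0304] z [0.0356 0.0389 0.0421] mean rim bounds [0.4276 0.0397 0.0331] [0.4892 0.1007 0.0444] [54.0899 66.1124 77.5618]
top fence n 485 [ 0.4185 -0.3205  0.0063] [ 0.5392 -0.1443  0.0185] 0.011947453294194582
lo 112 slope 0.0396257303052364 x at -.235 0.42594587763254416 spread 0.002678539584865029
hi 113 slope 0.045407917630688736 x at -.235 0.5249198833901473 spread 0.002704152499887108
end 73 -0.04436116179735322 y at .482 -0.31355341628068245 [-0.3186 -0.3082]
side ramekin_cream 82 circle [0.4968 0.2624 0.0308] z [0.0333 0.0363 0.0389] mean rim bounds [0.4645 0.2252 0.033 ] [0.5283 0.2977 0.0405] [149.8537 162.5    168.1585]
side ramekin_brown 96 circle [0.4582 0.0644 0.0307] z [0.0334 0.0366 0.0394] mean rim bounds [0.4262 0.0298 0.0331] [0.4901 0.099  0.0405] [65.2083 76.7396 89.4583]
side fence n 712 [ 0.4162 -0.3283  0.006 ] [ 0.5423 -0.1454  0.0154] 0.010762802325248446
lo 155 slope 0.04662028178825062 x at -.235 0.4259109773218611 spread 0.0032632102015031513
hi 158 slope 0.04919765350184159 x at -.235 0.5248494124201278 spread 0.0033433718423544504
end 122 -0.06369769376653996 y at .482 -0.31946503895111145 [-0.3251 -0.3129][ WARN:0@3.081] global loadsave.cpp:1063 imwrite_ Unsupported depth image for selected encoder is fallbacked to CV_8U.
```

>>> arm_command --pt "-0.09 2.9 -5 -1 0 0 -1.75" --pt "-0.09 2.9 -5 -1 0 0 -1.75" --pt "-0.09 2.9 -5 -1 0 0 -1.75" --pt "-0.09 2.9 -5 -1 0 0 -1.75" --pt "-0.09 2.9 -5 -1 0 0 -1.75" --pt "-0.09 2.9 -5 -1 0 0 -1.75" --pt "-0.09 2.9 -5 -1 0 0 -1.75" --pt "-0.09 2.9 -5 -1 0 0 -1.75"

```text
t: 2.0
ee_pos: [0.4655, 0.1192, 0.1277]
tool_rot: [0.999, -0.045, 0.005, 0.0]
wrist_force: [0.3, 0.5, 0.7]
finger_gap: 0.461
```

>>> arm_command --pt "-0.09 -0.2 0.3 0 0 0.1 0.5" --pt "-0.09 -0.2 0.3 -1.5 0 0 0" --pt "-0.09 -0.2 0.2 -2 0 0 0" --pt "-0.09 -0.1 0 -2 0 0 0" --pt "-0.09 0 0 -2 0 0 0" --pt "-0.09 0 0 -2 0 0 0" --pt "-0.09 0 0 -1 0 0 0" --pt "-0.09 0 0 0 0 0 0"

```text
t: 3.0
ee_pos: [0.4529, 0.1332, 0.0157]
tool_rot: [1.0, -0.018, -0.001, -0.0]
wrist_force: [0.7, 1.4, 0.3]
finger_gap: 0.456
```

Run:
```python
from h import *
print(sensors.observe()["ee_pos"],sensors.observe()["tool_rot"],sensors.observe()["finger_gap"])
im,D=grab_frame("side");cv2.imwrite("pics/s1.png",cv2.resize(im[120:330,190:450],None,fx=2.8,fy=2.8,interpolation=cv2.INTER_CUBIC))
```

```text
[0.45292028 0.13319859 0.01574573] [ 9.99834305e-01 -1.81705719e-02 -1.08326918e-03 -1.37523474e-04] 0.45619766603612477
```

View pics/s1.png

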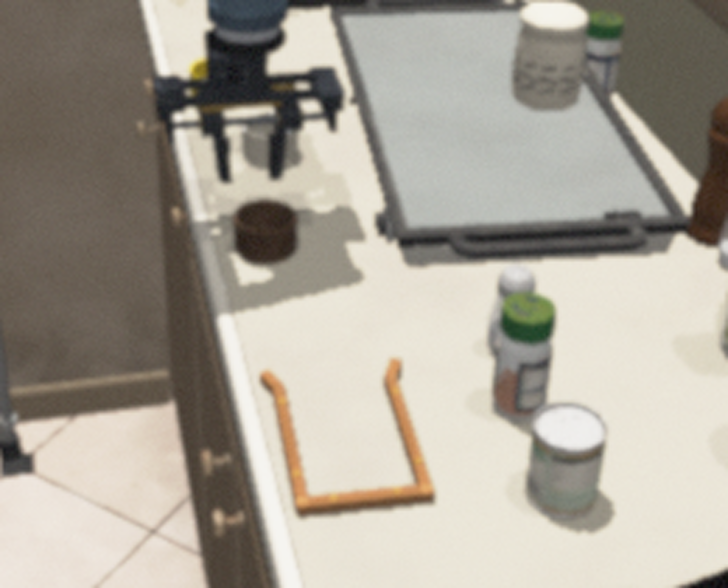

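>>> arm_command --pt "-0.09 0.2 -0.7 0 0 0 0" --pt "-0.09 0.2 -0.7 0 0 0 0" --pt "-0.09 0.1 -0.7 0 0 0 0" --pt "-0.09 0 -0.6 0 0 0 0" --pt "-0.09 0 -0.6 0 0 0 0" --pt "-0.09 0 -0.7 0 0 0 0" --pt "-0.09 0.1 -0.8 0 0 0 0" --pt "-0.09 0.1 -0.8 0 0 0 0"

```text
t: 4.05
ee_pos: [0.4628, 0.0732, 0.0185]
tool_rot: [1.0, -0.018, 0.002, -0.0]
wrist_force: [-0.5, 0.2, -0.2]
finger_gap: 0.458
```

>>> arm_command --pt "-0.09 0.05 -1 -0.1 0 0 0" --pt "-0.09 0.05 -1 -0.1 0 0 0" --pt "-0.09 0.05 -1 0 0 0 0" --pt "-0.09 0.05 -1 -0.05 0 0 0" --pt "-0.09 0.05 -1 0 0 0 0" --pt "-0.09 0.05 -1 -0.05 0 0 0" --pt "-0.09 0.05 -1 0 0 0 0" --pt "-0.09 0.05 -1 -0.05 0 0 0"

```text
t: 5.05
ee_pos: [0.4671, -0.0127, 0.0147]
tool_rot: [1.0, -0.018, 0.002, -0.0]
wrist_force: [-0.1, -0.4, -0.4]
finger_gap: 0.454
```

```bash
cat > c.py <<'E'
import sys
from h import *
from scipy.optimize import least_squares
np.set_printoptions(precision=4,suppress=True)
s=sensors.observe();print(s["ee_pos"],s["wrist_force"])
for c in sys.argv[2].split(","):
    im,D=grab_frame(c);P=cloud(c,D)
    for n in sys.argv[1].split(","):
        for q in models.silhouettes(c,n)[:3]:
            m=q["region"]&(D>0)&(P[...,2]>.030)&(P[...,2]<.046)
            if m.sum()<15: continue
            Q=P[m];g=Q.mean(0)
            r=least_squares(lambda p:np.hypot(Q[:,0]-p[0],Q[:,1]-p[1])-.031,g[:2],loss="soft_l1",f_scale=.002).x
            u=r-np.array([.4754,-.241]); k=np.array([.045,1]);k/=np.hypot(*k)
            print(c,n,round(q["confidence"],2),len(Q),"xy",r,"fence frame",u@np.array([k[1],-k[0]]),u@k)
E
python3 c.py ramekin_brown top,side
```

```text
[ 0.4671 -0.0127  0.0147] [-0.1091 -0.3543 -0.409 ]
top ramekin_brown 0.55 32 xy [0.4571 0.0685] fence frame -0.0322304792674711 0.3083797760176335
side ramekin_brown 0.57 91 xy [0.4581 0.0646] fence frame -0.03102296381611324 0.30448949423837596
```

Run:
```python
from h import *
im,D=grab_frame("side");cv2.imwrite("pics/s2.png",cv2.resize(im[120:330,190:450],None,fx=2.8,fy=2.8,interpolation=cv2.INTER_CUBIC))
```

```text
(no output)
```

View pics/s2.png

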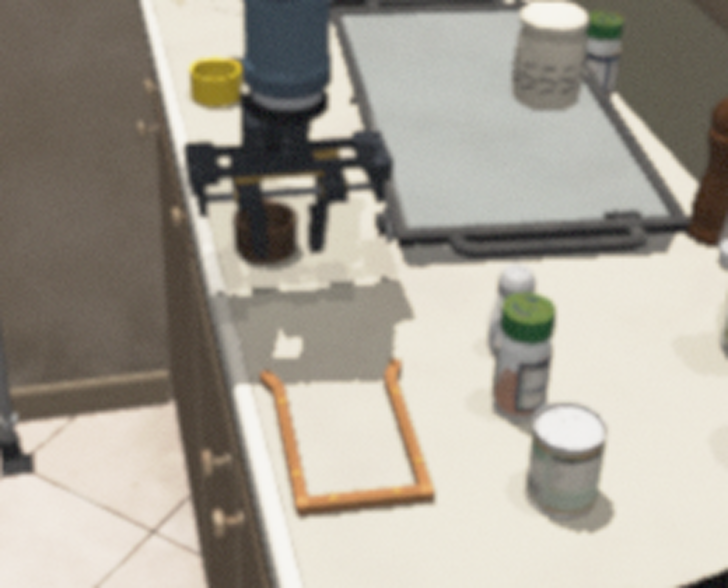

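Run:
```python
from h import *
np.set_printoptions(precision=4,suppress=True)
for a in ((225,178),(280,177),(258,257),(318,249),(265,258)):
    u,v=190+a[0]/2.8,120+a[1]/2.8
    print(a,w("side",u,v,.0),w("side",u,v,.015),w("side",u,v,.045))
im,D=grab_frame("side");P=cloud("side",D)
for a in ((258,245),(318,240),(257,220),(318,210),(285,215)):
    u,v=int(190+a[0]/2.8),int(120+a[1]/2.8);print(a,P[v,u])
s=sensors.observe();print(s["ee_pos"],s["joint_pos"],camera_params("wrist")["t"])
p=camera_params("side");R=np.array(p["R"]);X=R@s["ee_pos"]+p["t"];print("TCP px",p["fx"]*X[0]/X[2]+p["cx"],p["fy"]*X[1]/X[2]+p["cy"])
```

```text
(225, 178) [0.4382 0.2148 0.    ] [0.4349 0.1887 0.015 ] [0.4282 0.1365 0.045 ]
(280, 177) [0.499  0.2058 0.    ] [0.4944 0.1799 0.015 ] [0.4852 0.1281 0.045 ]
(258, 257) [0.448  0.0488 0.    ] [0.4445 0.0261 0.015 ] [ 0.4374 -0.0192  0.045 ]
(318, 249) [0.5108 0.0521 0.    ] [0.506  0.0294 0.015 ] [ 0.4963 -0.0161  0.045 ]
(265, 258) [0.4547 0.0456 0.    ] [0.451 0.023 0.015] [ 0.4436 -0.0222  0.045 ]
(258, 245) [ 0.437  -0.0206  0.0611]
(318, 240) [ 0.4931 -0.0229  0.0621]
(257, 220) [ 0.4346 -0.0213  0.0896]
(318, 210) [ 0.4943 -0.0158  0.0888]
(285, 215) [0.4808 0.0877 0.0255]
[ 0.4669 -0.0117  0.0146] [-0.281   0.2225  2.008   0.0015  0.9083 -0.2453] [-0.4668  0.0235  0.2075]
TCP px 292.5492701390618 218.53419783994448
```

```bash
cat > f.py <<'E'
from h import *
np.set_printoptions(precision=4,suppress=True)
s=sensors.observe();e=s["ee_pos"];print(e)
for c in ("side","top"):
    im,D=grab_frame(c);P=cloud(c,D)
    dark=im.max(-1)<75
    m=dark&(D>0)&(abs(P[...,0]-e[0])<.07)&(abs(P[...,1]-e[1])<.03)&(P[...,2]>e[2]-.03)&(P[...,2]<e[2]+.075)
    Q=P[m]; print(c,len(Q))
    if len(Q)>10:
        print(np.sort(Q[:,2])[:12]); 
        L=Q[Q[:,2]<np.percentile(Q[:,2],60)]
        for t in (L[L[:,0]<e[0]],L[L[:,0]>e[0]]): print(len(t),t.min(0),t.max(0))
E
python3 f.py
```

```text
[ 0.4669 -0.0117  0.0146]
side 140
[0.0442 0.0467 0.0488 0.0493 0.0494 0.0501 0.0503 0.051  0.0511 0.0513
 0.0515 0.0516]
51 [ 0.4315 -0.0259  0.0442] [ 0.4454 -0.0032  0.0748]
33 [ 0.4876 -0.0268  0.0511] [ 0.4994 -0.0182  0.0745]
top 10
```

>>> arm_command --pt "-0.09 0 0 2 0 0 0" --pt "-0.09 0 0 2 0 0 0" --pt "-0.09 -0.1 1.5 0 0 0 0" --pt "-0.09 -0.1 3 0 0 0 0" --pt "-0.09 -0.2 4 0 0 0 0" --pt "-0.09 -0.2 4 0 0 0 0" --pt "-0.09 -0.2 2 0 0 0 0" --pt "-0.09 0 0 0 0 0 0"

```text
t: 6.45
ee_pos: [0.4539, 0.1433, 0.0512]
tool_rot: [1.0, -0.017, -0.001, -0.001]
wrist_force: [0.1, -0.5, -0.2]
finger_gap: 0.456
```

>>> arm_command --pt "-0.09 0.2 0 -1.5 0 0 0" --pt "-0.09 0.2 0 -1.5 0 0 0" --pt "-0.09 0 0 -1 0 0 0" --pt "-0.09 0 0 -0.5 0 0 0" --pt "-0.09 0 0 -0.3 0 0 0" --pt "-0.09 0 0 -0.2 0 0 0" --pt "-0.09 0 0 -0.2 0 0 0" --pt "-0.09 0 0 0 0 0 0"

```text
t: 7.45
ee_pos: [0.4575, 0.141, -0.0058]
tool_rot: [1.0, -0.018, -0.002, -0.001]
wrist_force: [-0.6, -0.2, 0.5]
finger_gap: 0.455
```

```bash
python3 f.py
```

```text
[ 0.4575  0.141  -0.0058]
side 85
[0.0295 0.032  0.0321 0.0322 0.0338 0.0338 0.0351 0.0363 0.0365 0.0369
 0.037  0.0373]
22 [0.4237 0.1265 0.0322] [0.4327 0.1346 0.0551]
29 [0.4789 0.1244 0.0295] [0.4893 0.1436 0.0563]
top 2
```

>>> arm_command --pt "-0.09 0 0 -0.4 0 0 0" --pt "-0.09 0 0 -0.3 0 0 0" --pt "-0.09 0 0 -0.2 0 0 0" --pt "-0.09 0 -0.6 0 0 0 0" --pt "-0.09 0 -0.7 0 0 0 0" --pt "-0.09 0 -0.7 0 0 0 0" --pt "-0.09 0 -0.6 0 0 0 0" --pt "-0.09 0 -0.5 0 0 0 0"

```text
t: 8.55
ee_pos: [0.4579, 0.1079, -0.0149]
tool_rot: [1.0, -0.018, -0.001, -0.001]
wrist_force: [0.8, -0.1, 0.3]
finger_gap: 0.458
```

```bash
python3 f.py
python3 - <<'E'
from h import *
im,D=grab_frame("side");cv2.imwrite("pics/s3.png",cv2.resize(im[120:260,210:390],None,fx=4,fy=4,interpolation=cv2.INTER_CUBIC))
E
```

```text
[ 0.4579  0.1079 -0.0149]
side 235
[0.0018 0.0026 0.0028 0.0028 0.0028 0.0035 0.0042 0.0043 0.0044 0.0059
 0.0063 0.0065]
57 [0.4269 0.0819 0.0028] [0.4578 0.1001 0.0322]
84 [0.4581 0.0787 0.0018] [0.4858 0.0986 0.032 ]
top 11
[-0.0039 -0.0024 -0.002  -0.0011 -0.0008 -0.0007 -0.0006  0.0006  0.0013
  0.0014  0.0015]
6 [ 0.395   0.081  -0.0039] [ 0.4098  0.1137 -0.0007]Traceback (most recent call last):
  File "f.py", line 12, in <module>
    for t in (L[L[:,0]<e[0]],L[L[:,0]>e[0]]): print(len(t),t.min(0),t.max(0))
                                                           ~~~~~^^^
    return umr_minimum(a, axis, None, out, keepdims, initial, where)
ValueError: zero-size array to reduction operation minimum which has no identity
```

View pics/s3.png

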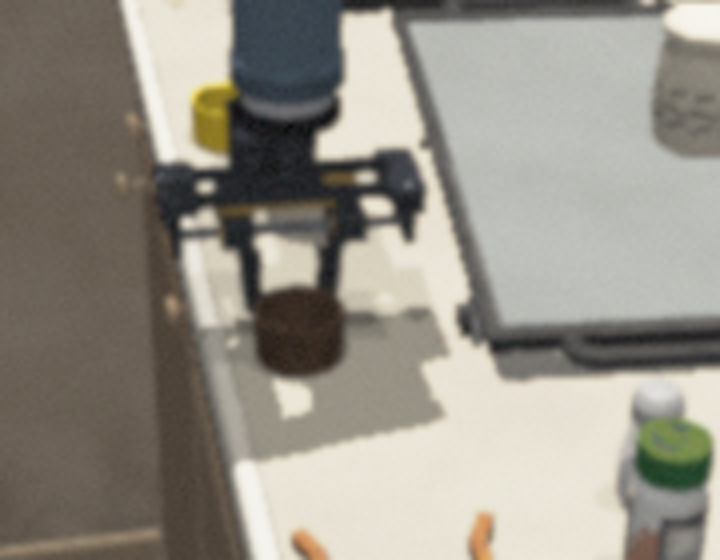

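>>> arm_command --pt "-0.09 0 -0.5 0 0 0 0" --pt "-0.09 0.05 -0.6 0 0 0 0" --pt "-0.09 0.05 -0.7 -0.05 0 0 0" --pt "-0.09 0.05 -0.7 0 0 0 0" --pt "-0.09 0.05 -0.8 0 0 0 0" --pt "-0.09 0.05 -0.8 0 0 0 0" --pt "-0.09 0.05 -0.8 0 0 0 0" --pt "-0.09 0.05 -0.8 0 0 0 0"

```text
t: 9.7
ee_pos: [0.4616, 0.0484, -0.0153]
tool_rot: [1.0, -0.018, -0.001, -0.001]
wrist_force: [-0.3, 2.9, 0.9]
finger_gap: 0.459
```

```bash
python3 c.py ramekin_brown top,side
```

```text
[ 0.4616  0.0484 -0.0153] [-0.3449  2.9008  0.9   ]
side ramekin_brown 0.87 154 xy [0.4604 0.0099] fence frame -0.026303383156515592 0.24995605814410726
```

>>> arm_command --pt "-0.09 0.1 -1 0 0 0 0" --pt "-0.09 0.1 -1 0 0 0 0" --pt "-0.09 0.1 -1 0 0 0 0" --pt "-0.09 0.1 -1 0 0 0 0" --pt "-0.09 0.1 -1 0 0 0 0" --pt "-0.09 0.1 -1 0 0 0 0" --pt "-0.09 0.1 -1 0 0 0 0" --pt "-0.09 0.1 -1 0 0 0 0"

```text
t: 10.9
ee_pos: [0.4697, -0.0362, -0.0155]
tool_rot: [1.0, -0.018, -0.002, -0.001]
wrist_force: [-0.2, 1.4, 0.9]
finger_gap: 0.456
```

>>> arm_command --pt "-0.09 0.1 -1 0 0 0 0" --pt "-0.09 0.1 -1 0 0 0 0" --pt "-0.09 0.1 -1 0 0 0 0" --pt "-0.09 0.1 -1 0 0 0 0" --pt "-0.09 0.1 -1 0 0 0 0" --pt "-0.09 0.1 -1 0 0 0 0" --pt "-0.09 0.1 -1 0 0 0 0" --pt "-0.09 0.1 -1 0 0 0 0"

```text
t: 11.9
ee_pos: [0.4779, -0.1217, -0.0156]
tool_rot: [1.0, -0.018, -0.002, -0.001]
wrist_force: [0.0, 1.9, 0.3]
finger_gap: 0.455
```

```bash
python3 c.py ramekin_brown top,side
```

```text
[ 0.4779 -0.1217 -0.0156] [0.0002 1.8627 0.3004]
side ramekin_brown 0.9 196 xy [ 0.4768 -0.1603] fence frame -0.002250795270704261 0.08063222560916933
```

>>> arm_command --pt "-0.09 0 -1 0.1 0 0 0" --pt "-0.09 0 -1 0.1 0 0 0" --pt "-0.09 -0.05 -1 0 0 0 0" --pt "-0.09 -0.05 -1 0 0 0 0" --pt "-0.09 -0.05 -1 0 0 0 0" --pt "-0.09 -0.05 -1 0 0 0 0" --pt "-0.09 -0.05 -1 0 0 0 0" --pt "-0.09 -0.05 -1 0 0 0 0"

```text
t: 13.1
ee_pos: [0.4741, -0.206, -0.0138]
tool_rot: [1.0, -0.017, -0.002, -0.001]
wrist_force: [0.7, 1.3, 0.2]
finger_gap: 0.452
```

>>> arm_command --pt "-0.09 -0.05 -0.8 0 0 0 0" --pt "-0.09 -0.05 -0.6 0 0 0 0" --pt "-0.09 0 -0.4 0 0 0 0" --pt "-0.09 0 -0.3 0 0 0 0" --pt "-0.09 0 -0.3 0 0 0 0" --pt "-0.09 0 -0.2 0 0 0 0" --pt "-0.09 0 -0.1 0 0 0 0" --pt "-0.09 0 0 0 0 0 0"

```text
t: 14.1
ee_pos: [0.4729, -0.2348, -0.014]
tool_rot: [1.0, -0.017, -0.003, -0.002]
wrist_force: [-0.2, 0.3, -1.4]
finger_gap: 0.457
```

```bash
python3 c.py ramekin_brown top,side
```

```text
[ 0.4729 -0.2348 -0.014 ] [-0.1898  0.2859 -1.3693]
side ramekin_brown 0.85 207 xy [ 0.4719 -0.2723] fence frame -0.002118985122506637 -0.03140090240279938
```

Creep up to the stop, watching force.

>>> arm_command --pt "-0.09 0 -0.3 0 0 0 0" --pt "-0.09 0 -0.3 0 0 0 0" --pt "-0.09 0 -0.2 0 0 0 0" --pt "-0.09 0 -0.2 0 0 0 0" --pt "-0.09 0 0 0 0 0 0" --pt "-0.09 0 0 0 0 0 0" --pt "-0.09 0 0 0 0 0 0" --pt "-0.09 0 0 0 0 0 0"

```text
t: 15.3
ee_pos: [0.4729, -0.2441, -0.0141]
tool_rot: [1.0, -0.017, -0.003, -0.003]
wrist_force: [0.2, 1.9, -0.1]
finger_gap: 0.455
```

>>> arm_command --pt "-0.09 0 -0.1 0 0 0 0" --pt "-0.09 0 -0.1 0 0 0 0" --pt "-0.09 0 -0.1 0 0 0 0" --pt "-0.09 0 0 0 0 0 0" --pt "-0.09 0 0 0 0 0 0" --pt "-0.09 0 0 0 0 0 0" --pt "-0.09 0 0 0 0 0 0" --pt "-0.09 0 0 0 0 0 0"

```text
t: 16.3
ee_pos: [0.4728, -0.2438, -0.0142]
tool_rot: [1.0, -0.017, -0.003, -0.006]
wrist_force: [0.2, 3.4, 0.2]
finger_gap: 0.455
```

```bash
python3 c.py ramekin_brown top,side
python3 - <<'E'
from h import *
im,D=grab_frame("side");cv2.imwrite("pics/s4.png",cv2.resize(im[200:340,250:430],None,fx=4,fy=4,interpolation=cv2.INTER_CUBIC))
E
```

```text
[ 0.4728 -0.2438 -0.0142] [0.2286 3.3589 0.2272]
side ramekin_brown 0.57 225 xy [ 0.4717 -0.2815] fence frame -0.0019116066460541472 -0.04061795133748368
```

View pics/s4.png

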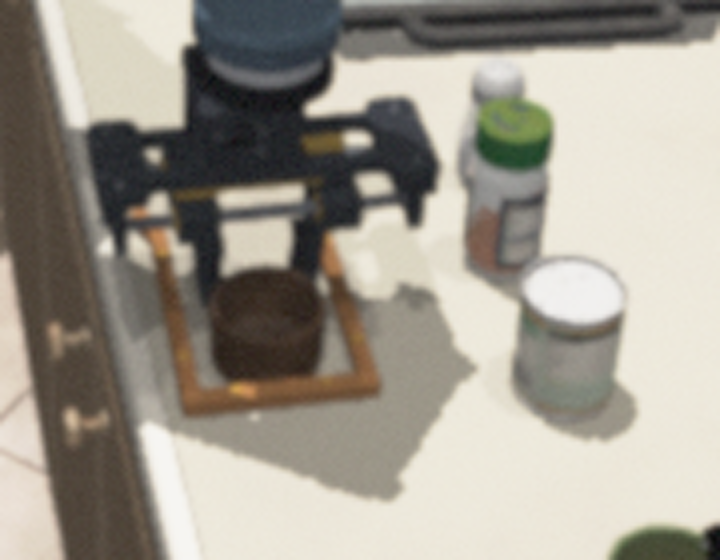

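>>> arm_command --pt "-0.09 0 1 0 0 0 0" --pt "-0.09 0 2 0 0 0 0" --pt "-0.09 0 0.5 2.5 0 0 0" --pt "-0.09 0 0 3 0 0 0" --pt "-0.09 0 2 3 0 0 0" --pt "-0.09 0.3 5 0 0 0 0" --pt "-0.09 0.3 6 0 0 0 0" --pt "-0.09 0.3 6 0 0 0 0"

```text
t: 17.55
ee_pos: [0.4812, -0.011, 0.0742]
tool_rot: [1.0, -0.02, -0.001, -0.004]
wrist_force: [1.4, 0.2, 0.2]
finger_gap: 0.459
```

>>> arm_command --pt "-0.09 0.3 6 0 0 0 0" --pt "-0.09 0.3 6 0 0 0 0" --pt "-0.09 0.3 6 0 0 0 0" --pt "-0.09 0.3 6 0 0 0 0" --pt "-0.09 0.3 5 0 0 0 0" --pt "-0.09 0 3 0 0 0 0" --pt "-0.09 0 1 0 0 0 0" --pt "-0.09 0 0 0 0 0 0"

```text
t: 18.55
ee_pos: [0.4883, 0.3379, 0.0749]
tool_rot: [1.0, -0.015, 0.001, -0.003]
wrist_force: [-0.3, 0.0, 0.9]
finger_gap: 0.454
```

```bash
python3 c.py ramekin_brown top,side;python3 c.py ramekin_cream side
```

```text
[0.4883 0.3379 0.0749] [-0.2825  0.0443  0.9113]
top ramekin_brown 0.56 123 xy [ 0.4715 -0.2743] fence frame -0.002382692640033683 -0.03342860375158125
side ramekin_brown 0.73 214 xy [ 0.4715 -0.2808] fence frame -0.0021372555840269802 -0.03993235300987289
[0.4893 0.3364 0.0752] [-0.0947 -0.0969  0.4876]
side ramekin_cream 0.83 82 xy [0.4566 0.4223] fence frame -0.048643427293403735 0.6618115459127676
side ramekin_cream 0.7 109 xy [0.4968 0.262 ] fence frame -0.0012542023287796591 0.503461277985068
```

>>> arm_command --pt "-0.09 0.4 0 -2 0 0 0" --pt "-0.09 0.3 0 -2 0 0 0" --pt "-0.09 0 0 -2 0 0 0" --pt "-0.09 0 0 -1.5 0 0 0" --pt "-0.09 0 0 -0.7 0 0 0" --pt "-0.09 0 0 -0.4 0 0 0" --pt "-0.09 0 -0.6 -0.2 0 0 0" --pt "-0.09 0 -0.6 0 0 0 0"

```text
t: 19.85
ee_pos: [0.4967, 0.3218, -0.0208]
tool_rot: [1.0, -0.017, 0.0, -0.002]
wrist_force: [-0.4, -0.7, -0.1]
finger_gap: 0.459
```

>>> arm_command --pt "-0.09 0 -0.7 0 0 0 0" --pt "-0.09 0 -0.7 0 0 0 0" --pt "-0.09 0 -0.6 0 0 0 0" --pt "-0.09 0 -0.6 0 0 0 0" --pt "-0.09 0 -0.7 0 0 0 0" --pt "-0.09 0 -0.8 0 0 0 0" --pt "-0.09 0 -0.8 0 0 0 0" --pt "-0.09 0 -0.8 0 0 0 0"

```text
t: 20.85
ee_pos: [0.4978, 0.2611, -0.0192]
tool_rot: [1.0, -0.018, 0.001, -0.003]
wrist_force: [-0.2, 0.9, 0.2]
finger_gap: 0.455
```

```bash
python3 c.py ramekin_cream top,side
```

```text
[ 0.4978  0.2611 -0.0192] [-0.2438  0.8818  0.1747]
top ramekin_cream 0.71 66 xy [0.4953 0.229 ] fence frame -0.0012158820067221486 0.4704645292375337
side ramekin_cream 0.86 112 xy [0.496  0.2216] fence frame -0.00021701836176681727 0.4630710980374013
```

>>> arm_command --pt "-0.09 -0.05 -1.1 0.1 0 0 0" --pt "-0.09 -0.05 -1.1 0.1 0 0 0" --pt "-0.09 -0.05 -1.1 0.1 0 0 0" --pt "-0.09 -0.05 -1.1 0.1 0 0 0" --pt "-0.09 -0.05 -1.1 0 0 0 0" --pt "-0.09 -0.05 -1.1 0 0 0 0" --pt "-0.09 -0.05 -1.1 0 0 0 0" --pt "-0.09 -0.05 -1.1 0 0 0 0"

```text
t: 22.05
ee_pos: [0.4934, 0.1679, -0.0149]
tool_rot: [1.0, -0.017, 0.001, -0.003]
wrist_force: [0.1, 0.8, -0.9]
finger_gap: 0.452
```

>>> arm_command --pt "-0.09 -0.05 -1.1 0 0 0 0" --pt "-0.09 -0.05 -1.1 0 0 0 0" --pt "-0.09 -0.05 -1.1 0 0 0 0" --pt "-0.09 -0.05 -1.1 0 0 0 0" --pt "-0.09 -0.05 -1.1 0 0 0 0" --pt "-0.09 -0.05 -1.1 0 0 0 0" --pt "-0.09 -0.05 -1.1 0 0 0 0" --pt "-0.09 -0.05 -1.1 0 0 0 0"

```text
t: 23.05
ee_pos: [0.4891, 0.0736, -0.0148]
tool_rot: [1.0, -0.017, 0.001, -0.003]
wrist_force: [-0.5, 0.9, -0.2]
finger_gap: 0.455
```

>>> arm_command --pt "-0.09 -0.05 -1.1 0 0 0 0" --pt "-0.09 -0.05 -1.1 0 0 0 0" --pt "-0.09 -0.05 -1.1 0 0 0 0" --pt "-0.09 -0.05 -1.1 0 0 0 0" --pt "-0.09 -0.05 -1.1 0 0 0 0" --pt "-0.09 -0.05 -1.1 0 0 0 0" --pt "-0.09 -0.05 -1.1 0 0 0 0" --pt "-0.09 -0.05 -1.1 0 0 0 0"

```text
t: 24.05
ee_pos: [0.4847, -0.0207, -0.0149]
tool_rot: [1.0, -0.017, 0.001, -0.003]
wrist_force: [0.4, 1.0, -0.2]
finger_gap: 0.454
```

```bash
python3 c.py ramekin_cream top,side
```

```text
[ 0.4847 -0.0207 -0.0149] [ 0.4104  0.9868 -0.2215]
side ramekin_cream 0.88 89 xy [0.4566 0.4232] fence frame -0.048652640153763395 0.6626785296176396
```

>>> arm_command --pt "-0.09 -0.05 -1.1 0 0 0 0" --pt "-0.09 -0.05 -1.1 0 0 0 0" --pt "-0.09 -0.05 -1.1 0 0 0 0" --pt "-0.09 -0.05 -1.1 0 0 0 0" --pt "-0.09 -0.05 -1.1 0 0 0 0" --pt "-0.09 -0.05 -1.1 0 0 0 0" --pt "-0.09 -0.05 -1.1 0 0 0 0" --pt "-0.09 -0.05 -1.1 0 0 0 0"

```text
t: 25.25
ee_pos: [0.4803, -0.1132, -0.0148]
tool_rot: [1.0, -0.017, 0.001, -0.003]
wrist_force: [0.3, 0.7, -0.1]
finger_gap: 0.453
```

```bash
python3 c.py ramekin_cream,ramekin_brown side
```

```text
[ 0.4803 -0.1132 -0.0148] [ 0.316   0.7097 -0.1122]
side ramekin_cream 0.63 164 xy [ 0.4787 -0.1507] fence frame -0.0007710470823000227 0.09035879704782386
side ramekin_brown 0.91 237 xy [ 0.4717 -0.2807] fence frame -0.0019351257270438778 -0.03987342335312774
side ramekin_brown 0.67 180 xy [ 0.4787 -0.1506] fence frame -0.0008174874096031968 0.09050298746406855
```

>>> arm_command --pt "-0.09 -0.05 -1 0 0 0 0" --pt "-0.09 -0.05 -1 0 0 0 0" --pt "-0.09 -0.05 -1 0 0 0 0" --pt "-0.09 -0.05 -1 0 0 0 0" --pt "-0.09 -0.05 -0.8 0 0 0 0" --pt "-0.09 -0.05 -0.5 0 0 0 0" --pt "-0.09 0 -0.3 0 0 0 0" --pt "-0.09 0 -0.2 0 0 0 0"

```text
t: 26.4
ee_pos: [0.4769, -0.1743, -0.0149]
tool_rot: [1.0, -0.017, 0.001, -0.004]
wrist_force: [0.5, 2.1, 0.3]
finger_gap: 0.454
```

>>> arm_command --pt "-0.09 0 -0.3 0 0 0 0" --pt "-0.09 0 -0.3 0 0 0 0" --pt "-0.09 0 -0.2 0 0 0 0" --pt "-0.09 0 -0.2 0 0 0 0" --pt "-0.09 0 -0.2 0 0 0 0" --pt "-0.09 0 -0.1 0 0 0 0" --pt "-0.09 0 0 0 0 0 0" --pt "-0.09 0 0 0 0 0 0"

```text
t: 27.4
ee_pos: [0.4766, -0.1792, -0.0148]
tool_rot: [1.0, -0.017, -0.0, -0.01]
wrist_force: [0.4, 0.8, 1.9]
finger_gap: 0.457
```

```bash
python3 c.py ramekin_cream,ramekin_brown side
```

```text
[ 0.4766 -0.1792 -0.0148] [0.4325 0.8182 1.9249]
side ramekin_cream 0.8 156 xy [ 0.4751 -0.2178] fence frame -0.0013340316196616506 0.02312432968264696
side ramekin_cream 0.74 61 xy [0.4569 0.4233] fence frame -0.04837410638720889 0.6627550388399903
side ramekin_brown 0.93 249 xy [ 0.4714 -0.2813] fence frame -0.002180693023219411 -0.040443614301199096
```

>>> arm_command --pt "-0.09 0 1 0 0 0 0" --pt "-0.09 0 2 0 0 0 0" --pt "-0.09 0 2 0 0 0 0" --pt "-0.09 0 2 2 0 0 0" --pt "-0.09 0 2 3 0 0 0" --pt "-0.09 0 5 3 0 0 0" --pt "-0.09 0 5 3 0 0 0" --pt "-0.09 0 5 1 0 0 0"

```text
t: 28.55
ee_pos: [0.4735, 0.073, 0.1076]
tool_rot: [1.0, -0.018, -0.0, -0.011]
wrist_force: [0.9, -0.6, -0.2]
finger_gap: 0.457
```

```bash
python3 c.py ramekin_cream,ramekin_brown side,top; python3 a.py | grep -E "salt|spice|tin "
python3 - <<'E'
from h import *
im,D=grab_frame("side");cv2.imwrite("pics/s5.png",cv2.resize(im[190:340,250:430],None,fx=4,fy=4,interpolation=cv2.INTER_CUBIC))
E
```

```text
[0.4735 0.073  0.1076] [ 0.9377 -0.5654 -0.1586]
side ramekin_cream 0.71 244 xy [ 0.4714 -0.2806] fence frame -0.0022479637105434274 -0.03972571529759472
side ramekin_cream 0.61 191 xy [ 0.4751 -0.216 ] fence frame -0.001467605852931233 0.024921631007470885
side ramekin_cream 0.57 25 xy [0.4544 0.4232] fence frame -0.05079194874856782 0.6626141169233477
side ramekin_brown 0.82 244 xy [ 0.4714 -0.2806] fence frame -0.0022479637105434274 -0.03972571529759472
top ramekin_cream 0.96 116 xy [ 0.4748 -0.2097] fence frame -0.0020333169258666068 0.031252896666537675
top ramekin_brown 0.85 122 xy [ 0.4715 -0.2743] fence frame -0.002448523150334829 -0.03340565845817704
top salt 0.56 [386. 165.] [ 0.6261 -0.16   -0.0055] [ 0.6613 -0.1197  0.094 ] [ 0.6394 -0.1365  0.063 ]
top spice_jar 0.8 [409. 170.] [ 0.606  -0.2747 -0.0054] [ 0.6737 -0.1968  0.1113] [ 0.6229 -0.2141  0.1004]
top tin 0.57 [444. 175.] [ 0.5992 -0.3669 -0.0019] [ 0.655  -0.3016  0.0762] [ 0.622  -0.3236  0.0679]
side spice_jar 0.73 [375. 247.] [ 0.6054 -0.2523 -0.003 ] [ 0.7135 -0.0638  0.1081] [ 0.623  -0.2421  0.0674]
side tin 0.59 [388. 280.] [ 0.5984 -0.3682 -0.0042] [ 0.6978 -0.2189  0.0745] [ 0.6212 -0.3517  0.0544]
```

View pics/s5.png

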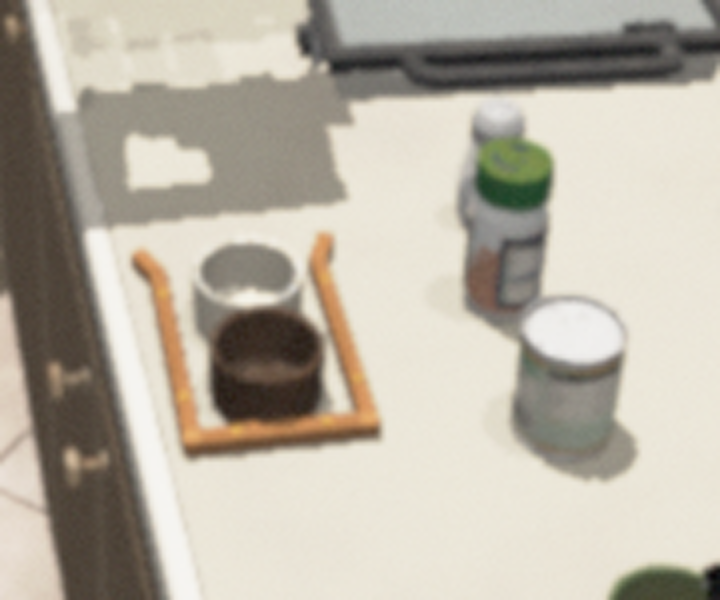

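The cream ramekin (248,290) stands against the brown one (267,365), which rests on the end stop. Both are upright and centred, and the bystanders have not moved.

```bash
python3 -c "
from h import *
hand_in()"
```

```text
the job is handed in; nothing more can be done
```

Both ramekins are in the fence and the job is handed in, at about 29 s of the 64 s allowed. I pushed brown first until it stopped at the end stop, then cream until it stopped against brown. Both were pushed with the part-open fingers used as a cradle, never gripped or lifted. The yellow look-alike was left alone.

- **Position:** Both ramekins are about 2 mm off the lane's centre line. The centre distance measured about 65 mm in both views, so with a 66 mm diameter they are touching. Averaged over the two views, brown sits at about y = -37 mm in the fence frame, which is against the stop. The two views disagreed by about 6 mm along y because of calibration, so I relied on their average and on the arm stalling there with light force.
- **Force and bystanders:** The wrist force readings, taken at the end of each move, stayed at or below about 3.5 N. The bystanders' positions matched the start. Only the top view confirmed the salt, because the side view missed it in the last check.
- **What went wrong:** On the first approach the fingers passed over brown without moving it. When part open, the fingertips sit about 30 mm above the reported tool point. I measured that from the depth picture and lowered the tool for both pushes.

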